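# Hang the caddy on the screw by its keyhole until the catch snaps

### The arm

A 6-joint arm with a two-finger parallel gripper is mounted at the origin on a cart in front of the work surface, level with it; the furniture and walls round the work are solid. World frame = base frame: x ahead of the robot, y to its left, z up, the work surface at z = 0. Lengths are in m, angles in degrees, forces in N, time in s.
With the tool pointing down it reaches from about 0.35 to 0.875 m from the base axis. Payload 4.2 kg.
Tool frame: the origin (TCP) lies on the centre line of the jaws, within the pads' length; the fingertips stand tip_reach ahead of it and the grasp point (between the pads) is the TCP (tip_reach is the distance from the TCP to the fingertips, in m); z points along the fingers, y is the line along which they close (so a half turn about z gives the same grasp; the last joint's range is limited). The gripper opens to 87 mm and grips with 3 to 60 N. Pads are 19 mm wide; open, the fingers measure 117 mm over their backs; the gripper's body (75 mm by 190 mm) begins 51 mm behind the grasp point.
Start: joints at [14.817, 22.042, 0.453, 0, -68.411, -14.817], TCP at [0.625, 0, 0.242] pointing down, gripper open.
Joint ranges: [-179.83, 179.83], [-69.29, 118.12], [-61.27, 80.66], [-181.25, 117.63], [-171.15, -9.14], [-177.46, 177.46]. Speed limits (degrees/s): [159.86, 159.86, 180, 180, 180, 180].

### API

Orientations are given as a 3x3 rotation matrix whose columns are the frame's x, y, z axes.
In Python, from station import sense, capture, finish_job, tip_reach gives the robot as it stands.
- The arm moves only by the tool arm_command, never from a script. Its argument "deltas" is a list of rows, each a list of 7 numbers: the turn, a rotation vector about the tool's x, y, z in rad, then the shift along the tool's x, y, z in cm, then the closure, from -1 (fully open) to 1 (shut), so that 0 is half open. In form: [[rx, ry, rz, dx, dy, dz, hand], ...]. A call has 1 to 8 rows; each row is the pose to reach, as a shift and turn from the pose commanded when the call began, along the tool's axes at that moment; what a row does not reach only later rows make up. A row lasts 1/12 s, in which the tool goes at most 41.7 mm and 7.16 degrees, less where a joint would pass 70% of its speed; a pose out of reach is approached as far as the arm can. A call with a gripper value outside its range is refused whole. The fingers move at their own pace and stop on an object; the grip force is fixed at half the most. Time passes only in rows, so rows that repeat a pose let the fingers close. It gives the time, the measured TCP pose, the force, the opening and the grip force at its end, in the units of the state.
- sense(): the state, without advancing time (a new reading comes with each control period).
- capture(name): name is "scene" or "side" or "wrist"; returns a dict with "pixels" (400x640x3 uint8, blue, green, red), "fovy" (degrees; the focal length in pixels is half the picture's height over the tangent of half this angle, whatever the lens; pixels are square), "cx", "cy" (the principal point, pixels), "rvec" (rotation vector, rad) and "tvec" (3), from world to camera coordinates, as OpenCV has them. Camera axes: x right, y down, z forward; pixel columns grow to the right and rows downward; lengths in m; the calibration is good to about 2 mm. A picture is of the moment at which its call begins. There is no depth.
- finish_job(): hands the job in; it is judged then, once.
The state is a dict: "time_s": time; "joints": joint angles; "joint_velocities": joint speeds; "effort": joint torques, N m; "tcp_pos": TCP position; "ee_rot": TCP orientation; "wrist_force": force on the tool from outside, world axes, zero at the start; "moment": the same for the moment, N m; "gripper_width": opening from 0.0 (shut) to 1.0 (fully open); "gripper_force": force on a finger pad.
Only numpy, scipy, OpenCV 4.12 (cv2) and the standard library are available. Lean on these libraries where they do the work, as an engineer would, in place of code of your own. Each camera call takes 0.05 s, during which the arm holds its last target. There are 200 camera calls.

### The job

Hang the orange caddy on the upright stand: take it by its black handle and press its back plate flat against the board, so that the screw head passes through the keyhole and the red catch is pushed in. Then draw it straight down against the yellow sprung ledge until the red catch snaps out over the plate's top edge; feel for it, and never force the caddy against the stand. Leave it locked, upright and still, and leave the bottle, the jar and the dish where they are.

Things in the scene. Friction and masses are not known exactly. Their poses are not given: they have to be found in the camera images.
- caddy: Loose orange caddy, 0.2-0.42 kg, on the worktop. Origin: middle of the lower edge of its flat back face; z up, x out of the back (tray and handle lie at -x), y along its width. Back plate 90 mm wide, 108 tall, 6 thick (x -6 to 0); tray in front of it 90 mm wide, x -70 to 0, rim 42 high. A keyhole on y = 0 goes through the back plate. Friction on the stand is about 0.5-1.
- caddy_grip (a point): Grip point on the caddy's black handle (caddy frame -37, 0, 105 mm): an upright rib 12 mm thick along y, 34 mm long along x, top 13 mm above this point. Free at both sides above the tray rim. Grip from above, fingers closing along the caddy's y; 60-70 N holds well. Held there, the gripper clears the stand's top.
- caddy_entry (a point): Centre of the keyhole's entry hole, on the caddy's back face (caddy frame 0, 0, 58 mm). The hole is 24 mm wide (y) and 42 mm tall (z) with bevelled corners. From its top a 10 mm wide slot runs up to z = 95 mm of the caddy.
- caddy_slot_end (a point): Where the screw's axis lies when the slot's end rests on the screw: on the caddy's back face, y = 0, z = 92 mm of the caddy (34 mm above the entry's centre). Axes as the caddy's.
- stand: Fixed upright grey board, 110 mm wide, 192 tall, 12 thick, on a dark foot behind it. Origin: middle of the lower edge of its front face; z up, x into the board (away from the caddy's side), y along its width. A steel screw, above it a red catch and below it a yellow sprung ledge stand out. Caddy hung: its back face on the board's front, its x and the stand's x the same way.
- stand_screw (a point): Middle of the screw's adjusting slot, on the stand's front face, y = 0, 150 mm up. The true axis of the screw is this high give or take 9 mm: set anew each time, then firm, NOT measured, to be felt. Shank 6 mm in diameter; head 16 mm in diameter, from 8.5 to 13.5 mm in front of the board.
- catch (a joint): Red spring catch, 8 x 8 mm, square nose, at stand y = +22 mm, its lower side 18 mm above the screw's axis, set with the screw. Value in m: 0 = out, standing 6 mm out of the board; 0.006 = pushed flush by the caddy's plate. It pushes back with 4.5 N (out) to 7 N (flush). Once the plate's top edge is below it (caddy within 2 mm of fully down) it snaps out to 0 and holds the caddy down.
- ledge (a joint): Yellow sprung ledge under the hanging caddy, 40 mm wide, standing 26 mm out of the board; its top is 86 mm below the screw's axis and set with it. Value in m: 0 = up, grows as it is pushed down. The caddy's underside meets it 6 mm before fully down; it pushes up with 5.6 N plus 0.8 N per mm and, once the catch is out, keeps the caddy lifted against the catch.
- bottle_small: Loose small amber bottle with black cap, 43 mm in diameter, 66 mm tall; origin at the middle of its underside. To be left alone.
- jar: Loose small white jar with red cap, 43 mm in diameter, 43 mm tall; origin at the middle of its underside. To be left alone.
- dish: Loose clear petri dish, 90 mm in diameter, 14 mm tall; origin at the middle of its underside. To be left alone.

How it is judged:
By the outcome, as a careful person would: the job done as asked, in the order asked, and still so for the second after the job is handed in, with the robot touching nothing.
It also fails if it takes over 61 s, if anything falls off the work surface, if the arm or the gripper's body presses on something with over 40 N, if the wrist force passes 120 N, or if a joint passes its speed limit or range.

## Working session

There is one attempt and no reset: what is moved stays moved. The work goes in short steps, Python scripts to look and compute and a tool call to move; the robot and the scene stay as the last step left them, time stands still between calls to the robot, and variables do not carry over. Pictures are saved under pics/ and viewed, at most 10 in all, crops included, and the job is handed in when it is done.

Besides the shell and the picture viewer there is one more tool, called after "Call:" as name([rows], argument=value, ...), one row to a line, values as JSON. arm_command: Moves the arm, as the interface text tells. Its arguments: {"type":"object","properties":{"deltas":{"type":"array"}},"required":["deltas"]}

```bash
mkdir -p pics
cat > h.py <<'E'
import numpy as np, cv2
from station import sense, capture, finish_job, tip_reach
def cam(c):
    R=cv2.Rodrigues(np.array(c["rvec"],float))[0]; t=np.array(c["tvec"],float).ravel()
    f=200/np.tan(np.radians(c["fovy"])/2); return R,t,f
def ray(c,u,v):
    R,t,f=cam(c); d=R.T@np.array([(u-c["cx"])/f,(v-c["cy"])/f,1]); return -R.T@t,d/np.linalg.norm(d)
def onz(c,u,v,z):
    o,d=ray(c,u,v); return o+d*(z-o[2])/d[2]
def tri(a,b):  # rays crossing
    A=[];B=[]
    for o,d in (a,b):
        P=np.eye(3)-np.outer(d,d);A.append(P);B.append(P@o)
    x=np.linalg.solve(sum(A),sum(B)); return x
def proj(c,p):
    R,t,f=cam(c); q=R@np.array(p)+t; return q[0]/q[2]*f+c["cx"],q[1]/q[2]*f+c["cy"]
E
python3 - <<'E'
from h import *
s=sense();print(s, tip_reach)
for n in("scene","side","wrist"):
    c=capture(n);cv2.imwrite(f"pics/{n}0.png",c["pixels"]);R,t,f=cam(c);print(n,f,-R.T@t,R[2])
E
```

```text
{'time_s': 0.0, 'joints': array([ 1.48158242e+01,  2.20920376e+01,  3.78050150e-01, -2.95814153e-02,
       -6.84120921e+01, -1.48176103e+01]), 'joint_velocities': array([-0.02785769, -0.00220573,  0.00259321, -0.09740349,  0.10388158,
       -0.04938531]), 'effort': array([ 5.69075401e-04, -3.90661991e+01,  1.87403029e+01,  4.22001421e+00,
        1.09914420e-02, -1.81494070e-04]), 'tcp_pos': array([6.24420801e-01, 1.07558886e-05, 2.40432781e-01]), 'ee_rot': array([[-2.21547368e-04, -9.99997444e-01, -2.25005773e-03],
       [-9.99999971e-01,  2.21769713e-04, -9.85683595e-05],
       [ 9.90671023e-05,  2.25003583e-03, -9.99997464e-01]]), 'wrist_force': array([-0.41516749, -1.3007005 , -0.36318248]), 'moment': array([0.04583723, 0.01085282, 0.07247594]), 'gripper_force': 0.0, 'gripper_width': 0.997422436474316} 0.019
scene 380.8345034881054 [ 0.24071944 -0.56468959  0.79724913] [ 0.30095284  0.55655966 -0.77438281]
side 405.8783571210943 [ 0.08495785 -0.72614705  0.74528021] [ 0.4283794   0.65379612 -0.62373209]
wrist 309.4928828509251 [ 0.62522767 -0.07723561  0.38310346] [-0.00177835  0.28431527 -0.95872919]
```

View pics/scene0.png

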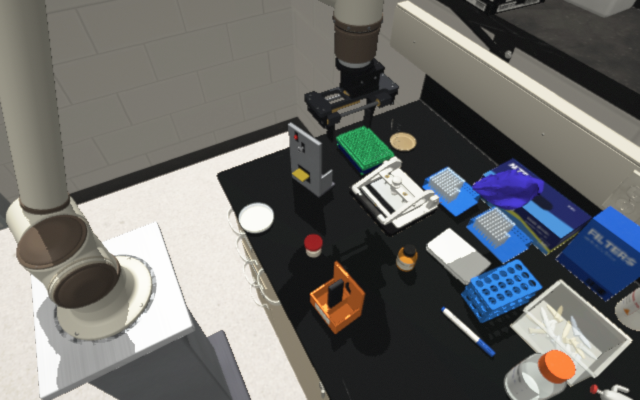

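View pics/side0.png

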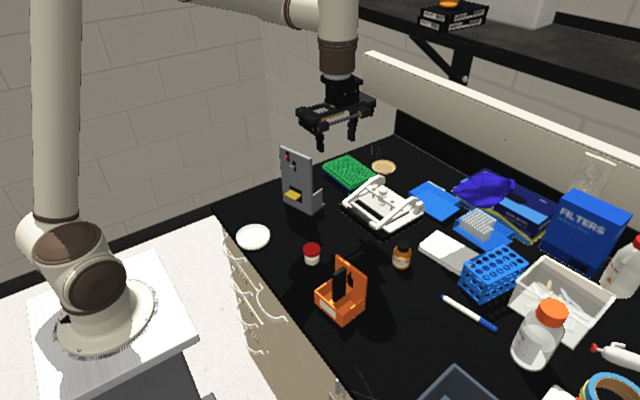

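The scene view shows the caddy near (338,297), the stand near (310,160), the jar at (313,245), the bottle at (406,258) and the dish at (257,218). In the side view the caddy is at (342,290) and the stand at (300,180). I'll zoom in on both.

Run:
```python
from h import *
rows=[]
for n,b in(("scene",[(270,115),(295,255)]),("side",[(260,138),(300,245)])):
    im=cv2.imread(f"pics/{n}0.png"); r=[]
    for x,y in b:
        k=cv2.resize(im[y:y+80,x:x+80],(400,400),interpolation=cv2.INTER_CUBIC)[:, :]
        k=cv2.convertScaleAbs(k,alpha=1.3,beta=15)
        for i in range(0,80,10):
            cv2.putText(k,str(x+i),(i*5,8),0,.3,(255,255,0));cv2.putText(k,str(y+i),(0,i*5+3),0,.3,(255,255,0))
            cv2.line(k,(i*5,10),(i*5,14),(255,255,0));
        r.append(k)
    rows.append(np.hstack(r))
cv2.imwrite("pics/m_scene.png",rows[0]);cv2.imwrite("pics/m_side.png",rows[1])
```

```text
(no output)
```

View pics/m_scene.png

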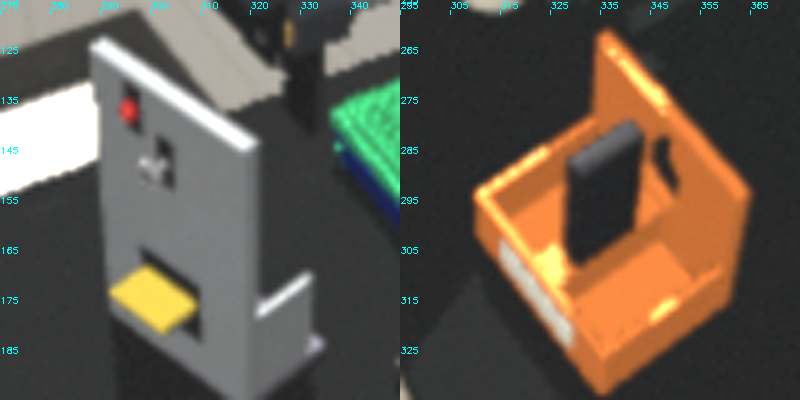

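View pics/m_side.png

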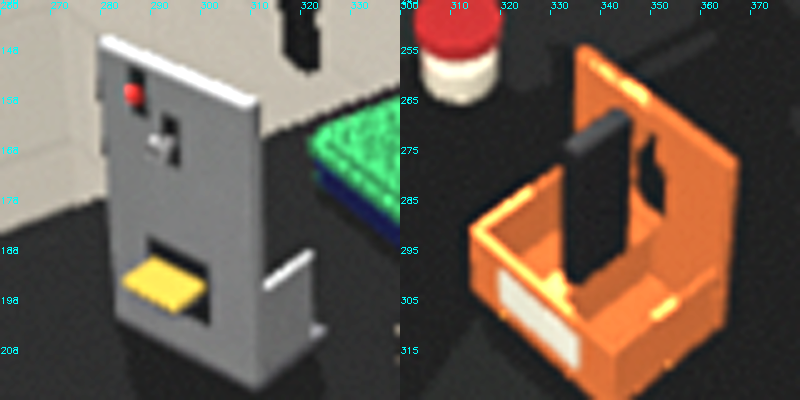

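The caddy's front (tray and label) faces the robot's lower left, and its plate is at the upper right with its top edge from (336,261) to (364.6,293) in scene. The stand's front face has its top edge from (288.4,124.4) to (319.4,145.4). The screw is at (300.5,148.5), the catch at (296,137) and the ledge at (300.5,174.5). Computing positions now.

Run:
```python
from h import *
np.set_printoptions(precision=4,suppress=True)
sc=capture("scene");sd=capture("side")
P={"st_TL":((288.3,124.4),(280.3,147.2),.192),"st_TR":((319.4,145.4),(310.5,159.4),.192),"st_BR":((319.5,194.5),(311.6,215.6),0),"st_BL":((291.6,178.8),(283.6,202),0),
"c_top1":((336,261),(335.6,254),.108),"c_top2":((364.6,293),(367.6,276.6),.108),"c_rim1":((310,293.4),(314,291),.042),"c_rim2":((335.6,325),(342.4,314),.042),
"handle":((335.8,283.4),(340,271.4),.118),"jar":((313.5,241),(312,248),.043),"bottle":((407,250),(402,245),.066)}
for k,(a,b,z) in P.items():
    print(k,onz(sc,*a,z),onz(sd,*b,z),"tri",tri(ray(sc,*a),ray(sd,*b)))
a=onz(sc,364.6,293,.108)-onz(sc,336,261,.108)
```

```text
st_TL [0.5305 0.1228 0.192 ] [0.5284 0.1176 0.192 ] tri [0.5354 0.1324 0.1829]
st_TR [0.5613 0.0193 0.192 ] [0.5604 0.0194 0.192 ] tri [0.5619 0.021  0.1906]
st_BR [0.568  0.0303 0.    ] [0.5621 0.0252 0.    ] tri [ 0.5769  0.0475 -0.0225]
st_BL [0.5264 0.1198 0.    ] [0.5288 0.1262 0.    ] tri [0.5201 0.1072 0.0157]
c_top1 [ 0.4668 -0.2257  0.108 ] [ 0.4635 -0.223   0.108 ] tri [ 0.4656 -0.2238  0.107 ]
c_top2 [ 0.4797 -0.3145  0.108 ] [ 0.4791 -0.3133  0.108 ] tri [ 0.4789 -0.3145  0.1091]
c_rim1 [ 0.3994 -0.2355  0.042 ] [ 0.3967 -0.2353  0.042 ] tri [ 0.3998 -0.2324  0.0367]
c_rim2 [ 0.4127 -0.3215  0.042 ] [ 0.4114 -0.3196  0.042 ] tri [ 0.4116 -0.3211  0.0431]
handle [ 0.4378 -0.274   0.118 ] [ 0.4355 -0.2765  0.118 ] tri [ 0.4402 -0.2704  0.1095]
jar [ 0.4687 -0.1216  0.043 ] [ 0.4669 -0.1219  0.043 ] tri [ 0.4696 -0.1186  0.0386]
bottle [ 0.635  -0.2569  0.066 ] [ 0.6355 -0.2565  0.066 ] tri [ 0.6342 -0.2576  0.0677]
```

Call:
arm_command([
  [0, 0, 0.12, 3.5, 2.4, 0.2, -1],
  [0, 0, 0.24, 7, 4.8, 0.4, -1],
  [0, 0, 0.36, 10.5, 7.2, 0.6, -1],
  [0, 0, 0.48, 14, 9.6, 0.8, -1],
  [0, 0, 0.6, 17.5, 12, 1, -1],
  [0, 0, 0.72, 21, 14.4, 1.2, -1],
  [0, 0, 0.84, 24.5, 16.8, 1.4, -1],
  [0, 0, 0.96, 27.5, 18.8, 1.6, -1],
])

```text
time_s: 0.92
tcp_pos: [0.4356, -0.2761, 0.2258]
ee_rot: [[-0.822, -0.569, 0.001], [-0.569, 0.822, -0.0], [-0.0, -0.0, -1.0]]
wrist_force: [0.1, -0.1, -0.6]
gripper_width: 1.002
gripper_force: 0.0
```

Call:
arm_command([
  [0, 0, 0.12, 0, 0, 0, -1],
  [0, 0, 0.24, 0, 0, 0, -1],
  [0, 0, 0.36, 0, 0, 0, -1],
  [0, 0, 0.454, 0, 0, 0, -1],
  [0, 0, 0.454, 0, 0, 0, -1],
  [0, 0, 0.454, 0, 0, 0, -1],
])

```text
time_s: 1.42
tcp_pos: [0.437, -0.2748, 0.2256]
ee_rot: [[-0.987, -0.159, 0.0], [-0.159, 0.987, 0.0], [-0.0, 0.0, -1.0]]
wrist_force: [0.1, -0.1, 0.8]
gripper_width: 1.003
gripper_force: 0.0
```

Run:
```python
from h import *
s=sense();print(s["time_s"],s["tcp_pos"],s["ee_rot"],s["wrist_force"],s["joints"])
c=capture("wrist");cv2.imwrite("pics/w1.png",c["pixels"])
for p in ([.4378,-.274,.118],): print(proj(c,p))
```

```text
1.4167 [ 0.43699714 -0.27484152  0.22555409] [[-9.87354386e-01 -1.58528597e-01  2.68096548e-05]
 [-1.58528596e-01  9.87354386e-01  2.97568105e-05]
 [-3.11879357e-05  2.51304204e-05 -9.99999999e-01]] [ 0.06767577 -0.13781215  0.76761345] [-1.41364454e+01  1.21989803e+01 -1.60627984e+01 -2.30302458e-03
 -6.17371482e+01 -6.67409631e+01]
(np.float64(317.8715206069928), np.float64(206.16015592269042))
```

View pics/w1.png

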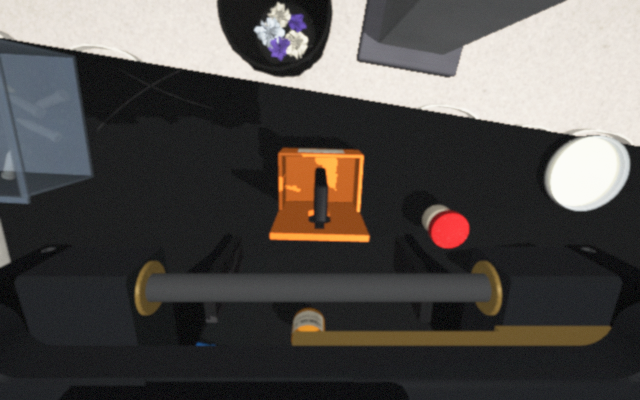

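The wrist view shows the handle top from about (321,169) down to (321,200), and the plate's top edge from (271,239) to (368,240). The gripper looks square to the caddy.

Run:
```python
from h import *
np.set_printoptions(precision=4,suppress=True)
c=capture("wrist");im=c["pixels"];R,t,f=cam(c);print(-R.T@t,R[2])
hsv=cv2.cvtColor(im,cv2.COLOR_BGR2HSV)
m=cv2.inRange(hsv,(5,120,60),(20,255,255));m[250:]=0
k=cv2.boundingRect(m);print(k)
# lowest orange per column -> back top edge
pts=[(u,np.where(m[:,u])[0].max()) for u in range(280,360) if m[:,u].any()]
pts=np.array(pts,float);a,b=np.polyfit(pts[:,0],pts[:,1],1);print("edge",a,b)
e0=onz(c,k[0],a*k[0]+b,.108);e1=onz(c,k[0]+k[2],a*(k[0]+k[2])+b,.108);print(e0,e1,e1-e0,np.degrees(np.arctan2(-(e1-e0)[0],(e1-e0)[1])))
M=(e0+e1)/2;x=np.array([e1[1]-e0[1],-(e1[0]-e0[0]),0]);x/=np.linalg.norm(x);print("grip",M-.037*x)
print(np.array2string(im[160:232:3,305:338:2].sum(2),max_line_width=200))
for z,p in((.118,(321,169)),): print(onz(c,*p,z))
for d in(-.054,-.037,-.02): print(proj(c,list((M+d*x)[:2])+[.118]))
```

```text
[ 0.3605 -0.2864  0.3681] [ 0.2802  0.0454 -0.9589]
(268, 147, 103, 96)
edge 0.02318330989217006 233.31793248945175
[ 0.4795 -0.3132  0.108 ] [ 0.467  -0.2202  0.108 ] [-0.0125  0.093   0.    ] 7.638426336339228
grip [ 0.4366 -0.2716  0.108 ]
[[348 348 356 347 354 465 509 508 513 506 512 511 514 514 520 512 447]
 [349 350 342 351 350 380 468 491 510 512 513 517 515 511 515 518 458]
 [345 349 350 347 349 339 319 301 337 474 515 512 517 512 518 508 395]
 [345 351 337 342 334 218  61  65  68 106 413 510 519 512 514 503 379]
 [340 351 337 348 328 163  60  69  76  60 265 502 513 516 513 468 362]
 [342 337 346 341 330 151  57  68  56  61 191 478 512 514 515 515 457]
 [345 346 341 350 324 135  69  60  42  39 128 451 516 515 517 505 375]
 [352 347 346 339 318 114  58  71  52  52  77 435 516 513 518 491 369]
 [342 342 344 343 295 116  61  61  50  73  62 325 495 513 517 452 340]
 [336 340 346 342 267 109 102 103 113 126 125 182 380 470 495 442 340]
 [342 345 337 347 261 103 110 132 149 165 156 181 316 336 348 429 364]
 [338 337 333 345 265 102 119 134 149 172 169 203 329 341 337 339 337]
 [344
[... 366 characters left out ...]
1 384 111 122 148 170 209 157 225 269 253 244 244 245]
 [249 302 458 446 331 122 131 158 177 203 165 260 318 260 245 251 251]
 [249 242 154 112  89 107 131 153 183 206 151 107 182 233 239 243 239]
 [259 233 140 107 101 108 121 154 181 198 149  92 121 230 240 244 244]
 [244 240 240 228 213 114  93  96  90 109 184 223 246 247 250 249 251]
 [247 243 248 245 240 131  89 109  88 130 236 234 245 247 246 249 250]
 [247 249 251 248 250 224 221 211 219 211 253 252 248 255 242 231 244]]
[ 0.406  -0.2764  0.118 ]
(np.float64(321.38259099003096), np.float64(185.62516290366676))
(np.float64(320.80899363068903), np.float64(205.1791464444899))
(np.float64(320.2561528466568), np.float64(224.02553653956406))
```

Call:
arm_command([
  [0, 0, 0.02, 0, 0.1, 3, -1],
  [0, 0, 0.02, 0, 0.1, 6, -1],
  [0, 0, 0.02, 0, 0.1, 8.5, -1],
  [0, 0, 0.02, 0, 0.1, 10.5, -1],
  [0, 0, 0.02, 0, 0.1, 12, -1],
  [0, 0, 0.02, 0, 0.1, 12, -1],
  [0, 0, 0.02, 0, 0.1, 12, -1],
])

```text
time_s: 2.1
tcp_pos: [0.4368, -0.2738, 0.1052]
ee_rot: [[-0.99, -0.138, -0.002], [-0.138, 0.99, 0.0], [0.002, 0.0, -1.0]]
wrist_force: [1.5, -0.1, 0.6]
gripper_width: 1.003
gripper_force: 0.0
```

Call:
arm_command([
  [0, 0, 0, 0, 0, 0, 1],
  [0, 0, 0, 0, 0, 0, 1],
  [0, 0, 0, 0, 0, 0, 1],
  [0, 0, 0, 0, 0, 0, 1],
  [0, 0, 0, 0, 0, 0, 1],
  [0, 0, 0, 0, 0, 0, 1],
  [0, 0, 0, 0, 0, 0, 1],
  [0, 0, 0, 0, 0, 0, 1],
])

```text
time_s: 2.77
tcp_pos: [0.4369, -0.2738, 0.1056]
ee_rot: [[-0.991, -0.136, 0.0], [-0.136, 0.991, -0.0], [-0.0, -0.0, -1.0]]
wrist_force: [0.3, 0.2, 0.2]
gripper_width: 0.479
gripper_force: 0.0
```

Call:
arm_command([
  [0, 0, 0, 0, 0, 0, 1],
  [0, 0, 0, 0, 0, 0, 1],
  [0, 0, 0, 0, 0, 0, 1],
  [0, 0, 0, 0, 0, 0, 1],
  [0, 0, 0, 0, 0, 0, 1],
  [0, 0, 0, 0, 0, 0, 1],
  [0, 0, 0, 0, 0, 0, 1],
  [0, 0, 0, 0, 0, 0, 1],
])

```text
time_s: 3.43
tcp_pos: [0.4367, -0.2737, 0.1054]
ee_rot: [[-0.991, -0.136, -0.001], [-0.136, 0.991, 0.0], [0.001, 0.0, -1.0]]
wrist_force: [-0.9, 2.0, -0.2]
gripper_width: 0.136
gripper_force: 30.0
```

Run:
```python
from h import *
np.set_printoptions(precision=4,suppress=True)
s=sense();print(s["gripper_force"],s["gripper_width"],s["wrist_force"],s["tcp_pos"])
# colour parts of the stand in both views
P={}
C={n:capture(n) for n in("scene","side")}
for n,b in(("scene",(285,120,325,200)),("side",(275,140,318,220))):
    c=C[n];im=c["pixels"][b[1]:b[3],b[0]:b[2]];h=cv2.cvtColor(im,cv2.COLOR_BGR2HSV)
    for k,lo,hi in(("red",(0,120,80),(8,255,255)),("yel",(18,100,100),(35,255,255))):
        m=cv2.inRange(h,lo,hi);M=cv2.moments(m,True);u=M["m10"]/M["m00"]+b[0];v=M["m01"]/M["m00"]+b[1];P[n,k]=(u,v);print(n,k,u,v,M["m00"])
    g=cv2.cvtColor(im,cv2.COLOR_BGR2GRAY);x0,y0=(10,20) if n=="scene" else (10,20)
    print(np.array2string(g[y0:y0+18,x0-2:x0+14],max_line_width=150))
for k in("red","yel"): print(k,tri(ray(C["scene"],*P["scene",k]),ray(C["side"],*P["side",k])))
```

```text
29.99287612270564 0.1356986898208184 [-0.9203  1.954  -0.2329] [ 0.4367 -0.2737  0.1054]Traceback (most recent call last):
  File "<stdin>", line 10, in <module>
ZeroDivisionError: float division by zero
```

Gripped, with 11.8 mm between the pads. I'll lift, and measure the stand from the first pictures.

Call:
arm_command([
  [0, 0, 0, 0, 0, -1, 1],
  [0, 0, 0, 0, 0, -3, 1],
  [0, 0, 0, 0, 0, -5, 1],
  [0, 0, 0, 0, 0, -8, 1],
  [0, 0, 0, 0, 0, -11, 1],
  [0, 0, 0, 0, 0, -13, 1],
  [0, 0, 0, 0, 0, -14, 1],
  [0, 0, 0, 0, 0, -14, 1],
])

```text
time_s: 4.2
tcp_pos: [0.4378, -0.2742, 0.2481]
ee_rot: [[-0.991, -0.136, 0.005], [-0.136, 0.991, -0.002], [-0.005, -0.002, -1.0]]
wrist_force: [0.2, -0.3, -3.7]
gripper_width: 0.136
gripper_force: 30.0
```

Run:
```python
from h import *
np.set_printoptions(precision=4,suppress=True)
s=sense();print(s["gripper_force"],s["gripper_width"],s["wrist_force"],s["tcp_pos"])
P={}
C={n:capture(n) for n in("scene","side")}
for n,b in(("scene",(285,120,325,200)),("side",(275,140,318,220))):
    im=cv2.imread(f"pics/{n}0.png")[b[1]:b[3],b[0]:b[2]];h=cv2.cvtColor(im,cv2.COLOR_BGR2HSV)
    for k,lo,hi in(("red",(0,120,80),(10,255,255)),("yel",(15,100,100),(35,255,255)),("scr",(0,0,125),(180,60,255))):
        m=cv2.inRange(h,lo,hi)
        if k=="scr": m[:20 if n=="scene" else 17]=0;m[40:]=0;m[:,:10 if n=="scene" else 12]=0;m[:,20:]=0
        M=cv2.moments(m,True);u=M["m10"]/M["m00"]+b[0];v=M["m01"]/M["m00"]+b[1];P[n,k]=(u,v);print(n,k,u,v,M["m00"])
for k in("red","yel","scr"): print(k,tri(ray(C["scene"],*P["scene",k]),ray(C["side"],*P["side",k])))
# front-face model: point & yaw; intersect with vertical plane through top edge
tl=np.array([.5295,.1205]);tr=np.array([.5608,.0193])
for yaw in (17.2,19):
  X=np.array([np.cos(np.radians(yaw)),np.sin(np.radians(yaw)),0]);Y=np.array([-X[1],X[0],0]);O=np.r_[(tl+tr)/2,0]
  for k,off in(("red",-.006),("yel",-.013),("scr",-.0135)):
    for n in C:
      o,d=ray(C[n],*P[n,k]);q=o+d*(((O+off*X-o)@X)/(d@X));print(yaw,n,k,"y",(q-O)@Y,"z",q[2])
```

```text
29.99167568748817 0.13557988618746702 [ 0.1953 -0.2512 -3.6816] [ 0.4378 -0.2742  0.2481]
scene red 295.38461538461536 136.6153846153846 13.0
scene yel 300.1641791044776 174.38805970149252 134.0
scene scr 298.5 147.0 2.0
side red 286.25 156.41666666666666 12.0
side yel 292.1651376146789 194.52293577981652 109.0
side scr 290.5 165.5 4.0
red [0.5354 0.0984 0.1699]
yel [0.5319 0.0742 0.0582]
scr [0.5331 0.0761 0.1539]
17.2 scene red y 0.022503478085063054 z 0.17709585038053743
17.2 side red y 0.026912755965483048 z 0.17402558055876793
17.2 scene yel y 0.004625812084530314 z 0.061437739277451886
17.2 side yel y 0.007947228724549229 z 0.05955260464756629
17.2 scene scr y 0.004749848949242828 z 0.1592413630795162
17.2 side scr y 0.006380937601650129 z 0.15718050899311775
19 scene red y 0.02192106909568087 z 0.177995750558278
19 side red y 0.02631249740673197 z 0.17472878189834495
19 scene yel y 0.0048724878032744825 z 0.061669537310621414
19 side yel y 0.008122028886490927 z 0.05981021961250399
19 scene scr y 0.0050076026762934985 z 0.1594480517364535
19 side scr y 0.006616437214511188 z 0.1573593509618304
```

Call:
arm_command([
  [0, 0, 0, -1, 1.2, -1, 1],
  [0, 0, -0.02, -3, 3.5, -2.5, 1],
  [0, 0, -0.05, -5.5, 6.2, -4, 1],
  [0, 0, -0.08, -8, 9, -5, 1],
  [0, 0, -0.11, -10.5, 11.8, -6, 1],
  [0, 0, -0.14, -13, 14.6, -6, 1],
  [0, 0, -0.17, -15.3, 17.3, -6, 1],
  [0, 0, -0.175, -17, 19.2, -6, 1],
])

```text
time_s: 4.97
tcp_pos: [0.5796, -0.0577, 0.3025]
ee_rot: [[-0.951, -0.309, -0.005], [-0.309, 0.951, 0.001], [0.004, 0.002, -1.0]]
wrist_force: [0.1, 0.1, -4.5]
gripper_width: 0.132
gripper_force: 30.0
```

Call:
arm_command([
  [0, 0, 0, 0, 0, 0, 1],
  [0, 0, 0, 0, 0, 0, 1],
  [0, 0, 0, 0, 0, 0, 1],
  [0, 0, 0, 0, 0, 0, 1],
])

```text
time_s: 5.3
tcp_pos: [0.5783, -0.0612, 0.3043]
ee_rot: [[-0.952, -0.306, -0.003], [-0.306, 0.952, -0.0], [0.003, 0.0, -1.0]]
wrist_force: [0.8, 0.0, -2.8]
gripper_width: 0.136
gripper_force: 30.0
```

Run:
```python
from h import *
np.set_printoptions(precision=4,suppress=True)
s=sense();print(s["time_s"],s["tcp_pos"],s["wrist_force"]);print(s["ee_rot"])
c=capture("wrist");cv2.imwrite("pics/w2.png",c["pixels"])
for p in ([.5295,.1205,.192],[.5608,.0193,.192]): print(proj(c,p))
```

```text
5.3 [ 0.5783 -0.0612  0.3043] [ 0.8322  0.0331 -2.794 ]
[[-0.9521 -0.3058 -0.0027]
 [-0.3058  0.9521 -0.0004]
 [ 0.0027  0.0005 -1.    ]]
(np.float64(533.2398089707314), np.float64(213.56099831691404))
(np.float64(411.5778619092782), np.float64(212.41642415154573))
```

View pics/w2.png

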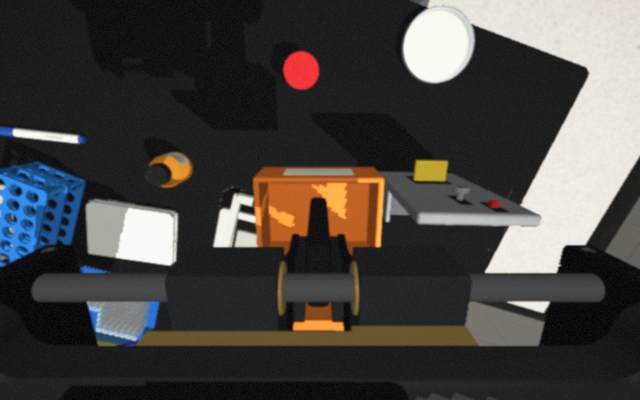

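The wrist view shows the stand's front face with its top strip at about (415-540, 213-225), the ledge at (431,170), the screw at (462,194) and the catch at (495,204). The caddy sits square in the grip, with its tray edge from (255,169) to (384,168). Fitting the edges.

Run:
```python
from h import *
np.set_printoptions(precision=4,suppress=True)
c=capture("wrist");im=c["pixels"];g=cv2.cvtColor(im,cv2.COLOR_BGR2GRAY).astype(int)
for u in range(430,540,12): print(u,g[200:230,u])
for v in (216,219,222): print(v,"L",g[v,405:430],"R",g[v,528:546])
h=cv2.cvtColor(im,cv2.COLOR_BGR2HSV);
def cen(lo,hi,b):
    m=cv2.inRange(h[b[1]:b[3],b[0]:b[2]],lo,hi);x,y,w,k=cv2.boundingRect(m);M=cv2.moments(m,True);return M["m10"]/M["m00"]+b[0],M["m01"]/M["m00"]+b[1],(x+b[0],y+b[1],w,k)
print("red",cen((0,120,60),(10,255,255),(480,190,510,215)));print("yel",cen((18,100,80),(35,255,255),(405,150,455,190)))
print(g[184:206:1,450:476:1])
```

```text
430 [ 77  85  77  79  80  80  80  81  78  79  85  99 126 149 172 188 192 193
 191 193 194 191 176 139  77  31  28  34  34  36]
442 [ 80  79  82  82  79  78  80  81  79  78  81  92 119 148 169 187 195 196
 195 195 196 192 182 148  87  40  27  33  34  34]
454 [ 61  76  78  78  80  78  79  78  73  79  80  90 114 139 161 181 191 193
 194 193 194 196 187 160 113  62  37  34  29  31]
466 [ 41  22  16  30  56  72  77  79  80  76  78  85 103 130 153 174 187 188
 194 196 196 195 192 179 149  85  37  30  26  34]
478 [ 77  76  76  77  76  78  75  76  79  80  79  82  97 123 146 167 181 189
 190 193 195 194 192 173 138  75  32  33  31  30]
490 [ 57  50  50  44  41  42  41  40  54  67  73  77  88 115 137 161 174 184
 189 192 194 194 195 179 147  86  42  33  33  29]
502 [ 78  78  76  78  77  78  74  59  37  19  25  43  75 105 137 157 169 181
 185 188 191 193 192 182 161 114  59  34  32  28]
514 [ 35  39  62  74  79  76  75  78  74  77  76  76  82  97 127 150 168 179
 185 187 190 192 193 191 187 206 230 234 236 238]
526 [233 234 235 235 235 234 231 210 139  84  78  78  78  96 117 142 160 174
 181 18
[... 2537 characters left out ...]
47  61  68
   77  77  75  78  76  77  78  76]
 [ 80  80  79  72  61  48  39  40  46  54  59  57  48  35  25  30  41  50
   62  70  76  77  76  78  75  75]
 [ 80  78  80  78  76  68  54  45  33  27  28  24  23  18  19  18  22  29
   39  56  67  76  74  79  79  77]
 [ 80  76  78  79  78  75  74  63  50  38  28  24  19  21  17  12  16  19
   29  34  50  64  71  75  77  79]
 [ 79  78  81  78  78  80  79  76  70  58  46  35  32  31  35  31  30  30
   25  28  39  43  54  67  72  78]
 [ 76  81  79  80  80  78  82  79  78  72  67  60  58  55  53  53  56  54
   52  54  53  55  58  68  72  78]
 [ 80  79  82  79  78  78  78  80  78  77  74  75  75  73  74  70  72  71
   75  71  70  73  71  75  77  79]]
```

Run:
```python
from h import *
np.set_printoptions(precision=4,suppress=True)
c=capture("wrist")
b0,b1=onz(c,430,223.5,.192),onz(c,502,225,.192)
for r in ((212.4,214.7),(211.3,213.6)):
    a0,a1=onz(c,430,r[0],.192),onz(c,526,r[1],.192)
    y=(a1-a0)/np.linalg.norm(a1-a0);X=np.array([y[1],-y[0],0]);yaw=np.degrees(np.arctan2(X[1],X[0]))
    L=onz(c,417.5,r[0]-.3,.192);Rr=onz(c,540.3,r[1]+.3,.192);O=(L+Rr)/2
    print("yaw",yaw,"thick",(b0-a0)@X,(b1-a0)@X,"width",(Rr-L)@y,"O",O, "L,R",L,Rr)
    for k,p,off in(("shank",(460.5,199.5),0),("head",(462,190),-.012),("red",(493.8,203.5),-.004),("redtip",(494,202),-.006)):
        o,d=ray(c,*p);q=o+d*(((O+off*X-o)@X)/(d@X));print("  ",k,"y",(q-O)@y,"z",q[2])
    for p in ((430.3,170),):
        for z in (.055,.064,.073):
            q=onz(c,*p,z);print("   yel z",z,"x",(q-O)@X,"y",(q-O)@y)
    s=sense();E=s["ee_rot"];print("tcp rel stand",(s["tcp_pos"]-O)@X,(s["tcp_pos"]-O)@y,s["tcp_pos"][2],"tool yaw",np.degrees(np.arctan2(-E[0,1],E[1,1])))
# caddy tray front rim edge in hand
im=c["pixels"];h=cv2.cvtColor(im,cv2.COLOR_BGR2HSV);m=cv2.inRange(h,(5,120,60),(20,255,255));m[240:]=0;m[:,:245]=0;m[:,395:]=0
for u in (262,270,278,360,368,376): print(u,np.where(m[:,u])[0].min())
for v in (180,200,220): w=np.where(m[v])[0];print(v,w.min(),w.max())
```

```text
yaw 16.294866687205953 thick 0.010272414326360042 0.010080749901235269 width 0.10759655339106858 O [0.5445 0.0759 0.192 ] L,R [0.5596 0.0243 0.192 ] [0.5294 0.1276 0.192 ]
   shank y 0.003557407636712504 z 0.14753305574004227
   head y -0.000676980959278145 z 0.15613637755904108
   red y 0.022604437966956617 z 0.1730793997064799
   redtip y 0.021349268043328016 z 0.1750230898131956
   yel z 0.055 x -0.012737391837178218 y 0.003704682772230551
   yel z 0.064 x -0.014349728138915677 y 0.0003468526534182869
   yel z 0.073 x -0.015962064440653137 y -0.0030109774653939774
tcp rel stand -0.005788385810747648 -0.14135651383966405 0.30547124479197785 tool yaw 17.784144197492996
yaw 16.29655389824936 thick 0.011278481977071228 0.01108869317869766 width 0.10748187574018414 O [0.5436 0.0755 0.192 ] L,R [0.5587 0.0239 0.192 ] [0.5285 0.1271 0.192 ]
   shank y 0.0019576973080280597 z 0.15117250214566147
   head y -0.0025155479838724964 z 0.1602675888574251
   red y 0.02067144015250011 z 0.1765794974115798
   redtip y 0.01937814247941049 z 0.17858843110786654
   yel z 0.055 x -0.01173003321515794 y 0.0038798151373873814
   yel z 0.064 x -0.013342468395522273 y 0.0005220324991234551
   yel z 0.073 x -0.014954903575886606 y -0.0028357501391404706
tcp rel stand -0.004785298865063127 -0.14118158604168823 0.30547124479197785 tool yaw 17.784144197492996
262 167
270 166
278 166
360 167
368 167
376 169
180 252 384
200 254 383
220 256 382
```

Call:
arm_command([
  [0, 0, 0, 2.5, 0, 0, 1],
  [0, 0, 0, 5, 0, 0, 1],
  [0, 0, 0.015, 6.8, 1.5, 0, 1],
  [0, 0, 0.015, 6.8, 4, 0, 1],
  [0, 0, 0.015, 6.8, 7, 0, 1],
  [0, 0, 0.015, 6.8, 10, 0, 1],
  [0, 0, 0.015, 6.8, 13, 0, 1],
  [0, 0, 0.015, 6.8, 14.1, 0, 1],
])

```text
time_s: 6.12
tcp_pos: [0.4699, 0.0546, 0.3061]
ee_rot: [[-0.956, -0.294, 0.001], [-0.294, 0.956, 0.002], [-0.002, 0.001, -1.0]]
wrist_force: [0.2, -0.9, -3.9]
gripper_width: 0.133
gripper_force: 30.0
```

Call:
arm_command([
  [0, 0, 0, 0, 0, 1.5, 1],
  [0, 0, 0, 0, 0, 4, 1],
  [0, 0, 0, 0, 0, 7, 1],
  [0, 0, 0, 0, 0, 9.5, 1],
  [0, 0, 0, 0, 0, 10.7, 1],
  [0, 0, 0, 0, 0, 10.7, 1],
  [0, 0, 0, 0, 0, 10.7, 1],
  [0, 0, 0, 0, 0, 10.7, 1],
])

```text
time_s: 6.78
tcp_pos: [0.4723, 0.0528, 0.2001]
ee_rot: [[-0.956, -0.292, 0.003], [-0.292, 0.956, 0.001], [-0.003, -0.0, -1.0]]
wrist_force: [0.2, -0.0, -3.0]
gripper_width: 0.134
gripper_force: 30.0
```

Run:
```python
from h import *
np.set_printoptions(precision=4,suppress=True)
s=sense();print(s["time_s"],s["tcp_pos"],s["wrist_force"],s["moment"]);E=s["ee_rot"];print(E)
X=np.array([.9563,.2924,0]);Y=np.array([-.2924,.9563,0]);O=np.array([.544,.0755,0])
print((s["tcp_pos"]-O)@X,(s["tcp_pos"]-O)@Y)
r=[]
for n in("scene","side"):
    c=capture(n);u,v=map(int,proj(c,[.51,.06,.13]));x,y=max(0,u-50),max(0,v-60)
    k=cv2.resize(c["pixels"][y:y+120,x:x+100],(400,480),interpolation=cv2.INTER_CUBIC);r.append(cv2.convertScaleAbs(k,alpha=1.3,beta=15));print(n,x,y)
cv2.imwrite("pics/a.png",np.hstack(r))
```

```text
6.7833 [0.4723 0.0528 0.2001] [ 0.2063 -0.0174 -3.0472] [ 0.0259 -0.0193  0.0066]
[[-0.9563 -0.2923  0.003 ]
 [-0.2923  0.9563  0.0006]
 [-0.0031 -0.0003 -1.    ]]
-0.07518402766804745 -0.0007448994254631319
scene 243 101
side 236 118
```

View pics/a.png

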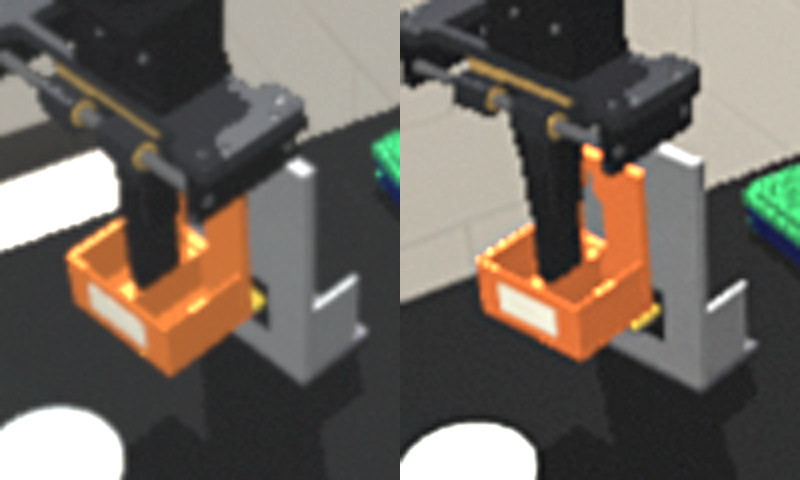

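The caddy hangs level in front of the stand with a gap of about 35 mm. I'll advance gently and watch the force.

Call:
arm_command([
  [0, 0, 0, -0.6, 0, 0.1, 1],
  [0, 0, 0, -1.2, 0, 0.1, 1],
  [0, 0, 0, -1.7, 0, 0.1, 1],
  [0, 0, 0, -2.0, 0, 0.1, 1],
  [0, 0, 0, -2.2, 0, 0.1, 1],
  [0, 0, 0, -2.2, 0, 0.1, 1],
])

```text
time_s: 7.38
tcp_pos: [0.4927, 0.0595, 0.1974]
ee_rot: [[-0.956, -0.292, -0.0], [-0.292, 0.956, -0.0], [0.0, -0.0, -1.0]]
wrist_force: [-0.7, 0.6, -4.9]
gripper_width: 0.134
gripper_force: 30.0
```

Call:
arm_command([
  [0, 0, 0, -0.2, 0, 0, 1],
  [0, 0, 0, -0.4, 0, 0, 1],
  [0, 0, 0, -0.5, 0, 0, 1],
  [0, 0, 0, -0.6, 0, 0, 1],
  [0, 0, 0, -0.6, 0, 0, 1],
])

```text
time_s: 7.8
tcp_pos: [0.4981, 0.0611, 0.1976]
ee_rot: [[-0.956, -0.293, 0.0], [-0.293, 0.956, 0.0], [-0.0, -0.0, -1.0]]
wrist_force: [-0.4, 0.0, -3.9]
gripper_width: 0.133
gripper_force: 30.0
```

Call:
arm_command([
  [0, 0, 0, -0.15, 0, 0, 1],
  [0, 0, 0, -0.3, 0, 0, 1],
  [0, 0, 0, -0.4, 0, 0, 1],
  [0, 0, 0, -0.4, 0, 0, 1],
  [0, 0, 0, -0.4, 0, 0, 1],
])

```text
time_s: 8.22
tcp_pos: [0.5018, 0.0623, 0.1975]
ee_rot: [[-0.956, -0.292, -0.0], [-0.292, 0.956, -0.0], [0.0, 0.0, -1.0]]
wrist_force: [0.3, 0.2, -4.0]
gripper_width: 0.135
gripper_force: 30.0
```

Call:
arm_command([
  [0, 0, 0, -0.1, 0, 0, 1],
  [0, 0, 0, -0.2, 0, 0, 1],
  [0, 0, 0, -0.3, 0, 0, 1],
  [0, 0, 0, -0.3, 0, 0, 1],
  [0, 0, 0, -0.3, 0, 0, 1],
])

```text
time_s: 8.63
tcp_pos: [0.5034, 0.0626, 0.1971]
ee_rot: [[-0.956, -0.292, -0.003], [-0.292, 0.956, -0.001], [0.003, -0.0, -1.0]]
wrist_force: [-4.3, -1.3, -1.5]
gripper_width: 0.137
gripper_force: 30.0
```

Contact at 4.5 N with the back face about 6 mm from the board, which fits the catch. Continuing.

Call:
arm_command([
  [0, 0, 0, -0.1, 0, 0, 1],
  [0, 0, 0, -0.2, 0, 0, 1],
  [0, 0, 0, -0.3, 0, 0, 1],
  [0, 0, 0, -0.3, 0, 0, 1],
  [0, 0, 0, -0.3, 0, 0, 1],
])

```text
time_s: 9.05
tcp_pos: [0.5063, 0.0634, 0.1971]
ee_rot: [[-0.956, -0.292, -0.003], [-0.292, 0.956, -0.001], [0.003, -0.0, -1.0]]
wrist_force: [-5.6, -1.4, -1.1]
gripper_width: 0.133
gripper_force: 30.0
```

Call:
arm_command([
  [0, 0, 0, -0.1, 0, 0, 1],
  [0, 0, 0, -0.2, 0, 0, 1],
  [0, 0, 0, -0.3, 0, 0, 1],
  [0, 0, 0, -0.3, 0, 0, 1],
  [0, 0, 0, -0.3, 0, 0, 1],
])

```text
time_s: 9.47
tcp_pos: [0.5083, 0.064, 0.197]
ee_rot: [[-0.956, -0.292, -0.005], [-0.292, 0.956, -0.002], [0.006, -0.0, -1.0]]
wrist_force: [-6.6, -2.1, -0.3]
gripper_width: 0.137
gripper_force: 30.0
```

Run:
```python
from h import *
np.set_printoptions(precision=4,suppress=True)
s=sense();print(s["time_s"],s["tcp_pos"],s["wrist_force"],s["moment"])
X=np.array([.9563,.2924,0]);Y=np.array([-.2924,.9563,0]);O=np.array([.544,.0755,0])
print((s["tcp_pos"]-O)@X,(s["tcp_pos"]-O)@Y,s["wrist_force"]@X,s["wrist_force"]@Y)
```

```text
9.4667 [0.5083 0.064  0.197 ] [-6.5988 -2.0647 -0.3057] [-0.58    2.1906  0.1201]
-0.03751921627053649 -0.0005568119709861043 -6.914129326083132 -0.04495000051699913
```

Call:
arm_command([
  [0, 0, 0, -0.1, 0, 0, 1],
  [0, 0, 0, -0.2, 0, 0, 1],
  [0, 0, 0, -0.2, 0, 0, 1],
  [0, 0, 0, -0.2, 0, 0, 1],
])

```text
time_s: 9.8
tcp_pos: [0.5086, 0.0641, 0.1967]
ee_rot: [[-0.957, -0.291, -0.009], [-0.291, 0.957, -0.003], [0.01, -0.0, -1.0]]
wrist_force: [-11.3, -2.7, 0.2]
gripper_width: 0.132
gripper_force: 30.0
```

Call:
arm_command([
  [0, 0, 0, -0.1, 0, 0, 1],
  [0, 0, 0, -0.2, 0, 0, 1],
  [0, 0, 0, -0.2, 0, 0, 1],
  [0, 0, 0, -0.2, 0, 0, 1],
])

```text
time_s: 10.13
tcp_pos: [0.5088, 0.0641, 0.1963]
ee_rot: [[-0.957, -0.291, -0.013], [-0.291, 0.957, -0.004], [0.014, -0.0, -1.0]]
wrist_force: [-14.9, -1.8, 3.2]
gripper_width: 0.135
gripper_force: 30.0
```

The plate is on the board, stalled at about 15 N. I'll ease the push, trim the pitch and start drawing down.

Call:
arm_command([
  [0, -0.01, 0, 0.05, 0, 0, 1],
  [0, -0.02, 0, 0.1, 0, 0, 1],
  [0, -0.02, 0, 0.1, 0, 0.2, 1],
  [0, -0.02, 0, 0.1, 0, 0.4, 1],
  [0, -0.02, 0, 0.1, 0, 0.6, 1],
  [0, -0.02, 0, 0.1, 0, 0.6, 1],
])

```text
time_s: 10.63
tcp_pos: [0.5087, 0.0637, 0.1901]
ee_rot: [[-0.957, -0.291, 0.008], [-0.291, 0.957, 0.002], [-0.008, -0.001, -1.0]]
wrist_force: [-10.5, -3.4, -0.2]
gripper_width: 0.137
gripper_force: 30.0
```

Call:
arm_command([
  [0, 0, 0, 0, 0, 0.2, 1],
  [0, 0, 0, 0, 0, 0.4, 1],
  [0, 0, 0, 0, 0, 0.6, 1],
  [0, 0, 0, 0, 0, 0.6, 1],
])

```text
time_s: 10.97
tcp_pos: [0.5088, 0.0636, 0.184]
ee_rot: [[-0.957, -0.291, 0.007], [-0.291, 0.957, 0.001], [-0.008, -0.001, -1.0]]
wrist_force: [-10.4, -3.5, -0.5]
gripper_width: 0.135
gripper_force: 30.0
```

Call:
arm_command([
  [0, 0, 0, 0, 0, 0.2, 1],
  [0, 0, 0, 0, 0, 0.4, 1],
  [0, 0, 0, 0, 0, 0.5, 1],
  [0, 0, 0, 0, 0, 0.5, 1],
])

```text
time_s: 11.3
tcp_pos: [0.5088, 0.0636, 0.1791]
ee_rot: [[-0.957, -0.291, 0.007], [-0.291, 0.957, 0.001], [-0.007, -0.001, -1.0]]
wrist_force: [-11.6, -4.2, 0.8]
gripper_width: 0.134
gripper_force: 30.0
```

Call:
arm_command([
  [0, 0, 0, 0, 0, 0.15, 1],
  [0, 0, 0, 0, 0, 0.3, 1],
  [0, 0, 0, 0, 0, 0.4, 1],
  [0, 0, 0, 0, 0, 0.4, 1],
])

```text
time_s: 11.63
tcp_pos: [0.5088, 0.0637, 0.1753]
ee_rot: [[-0.957, -0.291, 0.007], [-0.291, 0.957, 0.001], [-0.007, -0.001, -1.0]]
wrist_force: [-10.9, -3.3, 2.3]
gripper_width: 0.137
gripper_force: 30.0
```

Call:
arm_command([
  [0, 0, 0, 0, 0, 0.15, 1],
  [0, 0, 0, 0, 0, 0.3, 1],
  [0, 0, 0, 0, 0, 0.3, 1],
  [0, 0, 0, 0, 0, 0.3, 1],
])

```text
time_s: 11.97
tcp_pos: [0.5087, 0.0638, 0.1722]
ee_rot: [[-0.957, -0.291, 0.007], [-0.291, 0.957, 0.002], [-0.007, -0.001, -1.0]]
wrist_force: [-12.3, -1.9, 1.8]
gripper_width: 0.139
gripper_force: 30.0
```

Call:
arm_command([
  [0, 0, 0, 0, 0, 0.15, 1],
  [0, 0, 0, 0, 0, 0.3, 1],
  [0, 0, 0, 0, 0, 0.3, 1],
  [0, 0, 0, 0, 0, 0.3, 1],
])

```text
time_s: 12.3
tcp_pos: [0.5087, 0.0638, 0.1691]
ee_rot: [[-0.957, -0.291, 0.007], [-0.291, 0.957, 0.001], [-0.007, -0.001, -1.0]]
wrist_force: [-11.3, -2.6, 1.5]
gripper_width: 0.137
gripper_force: 30.0
```

Call:
arm_command([
  [0, 0, 0, 0, 0, 0.1, 1],
  [0, 0, 0, 0, 0, 0.2, 1],
  [0, 0, 0, 0, 0, 0.2, 1],
  [0, 0, 0, 0, 0, 0.2, 1],
])

```text
time_s: 12.63
tcp_pos: [0.5088, 0.0638, 0.1682]
ee_rot: [[-0.957, -0.291, 0.007], [-0.291, 0.957, 0.001], [-0.007, -0.001, -1.0]]
wrist_force: [-13.9, -3.3, 7.1]
gripper_width: 0.13
gripper_force: 30.0
```

Call:
arm_command([
  [0, 0, 0, 0, 0, 0.1, 1],
  [0, 0, 0, 0, 0, 0.2, 1],
  [0, 0, 0, 0, 0, 0.2, 1],
  [0, 0, 0, 0, 0, 0.2, 1],
])

```text
time_s: 12.97
tcp_pos: [0.5088, 0.0638, 0.1667]
ee_rot: [[-0.957, -0.291, 0.007], [-0.291, 0.957, 0.001], [-0.008, -0.001, -1.0]]
wrist_force: [-15.5, -2.7, 10.2]
gripper_width: 0.137
gripper_force: 30.0
```

The ledge was met at about z = 0.1685 as expected. Pressing on in small steps.

Call:
arm_command([
  [0, 0, 0, 0.05, 0, 0.1, 1],
  [0, 0, 0, 0.05, 0, 0.2, 1],
  [0, 0, 0, 0.05, 0, 0.2, 1],
  [0, 0, 0, 0.05, 0, 0.2, 1],
])

```text
time_s: 13.3
tcp_pos: [0.509, 0.064, 0.1648]
ee_rot: [[-0.957, -0.291, 0.009], [-0.291, 0.957, 0.002], [-0.009, -0.001, -1.0]]
wrist_force: [-15.1, -1.5, 8.6]
gripper_width: 0.136
gripper_force: 30.0
```

Call:
arm_command([
  [0, 0, 0, 0, 0, 0.1, 1],
  [0, 0, 0, 0, 0, 0.2, 1],
  [0, 0, 0, 0, 0, 0.2, 1],
  [0, 0, 0, 0, 0, 0.2, 1],
])

```text
time_s: 13.63
tcp_pos: [0.509, 0.064, 0.1633]
ee_rot: [[-0.957, -0.291, 0.009], [-0.291, 0.957, 0.002], [-0.009, -0.001, -1.0]]
wrist_force: [-15.8, -2.2, 12.8]
gripper_width: 0.136
gripper_force: 30.0
```

Call:
arm_command([
  [0, 0, 0, 0, 0, 0.1, 1],
  [0, 0, 0, 0, 0, 0.15, 1],
  [0, 0, 0, 0, 0, 0.15, 1],
  [0, 0, 0, 0, 0, 0.15, 1],
])

```text
time_s: 13.97
tcp_pos: [0.509, 0.0639, 0.1625]
ee_rot: [[-0.957, -0.291, 0.009], [-0.291, 0.957, 0.002], [-0.01, -0.001, -1.0]]
wrist_force: [-17.8, -2.0, 15.5]
gripper_width: 0.135
gripper_force: 30.0
```

Run:
```python
from h import *
np.set_printoptions(precision=4,suppress=True)
s=sense();print(s["time_s"],s["tcp_pos"],s["wrist_force"],s["moment"])
r=[]
for n in("scene","side"):
    c=capture(n);im=c["pixels"];u,v=map(int,proj(c,[.52,.07,.13]));x,y=max(0,u-40),max(0,v-45)
    k=cv2.resize(im[y:y+90,x:x+80],(400,450),interpolation=cv2.INTER_CUBIC);r.append(cv2.convertScaleAbs(k,alpha=1.3,beta=15));print(n,x,y)
    R,t,f=cam(c);cp=np.array([.544,.0755,0])-.006*np.array([.956,.292,0])+.022*np.array([-.292,.956,0])+np.array([0,0,.171]);print(proj(c,cp))
cv2.imwrite("pics/b.png",np.hstack(r))
```

```text
13.9667 [0.509  0.0639 0.1625] [-17.7907  -2.0434  15.4745] [-0.6434  5.2997 -0.2341]
scene 255 112
(np.float64(294.23558151269106), np.float64(137.40695233623813))
side 248 130
(np.float64(286.2625717500534), np.float64(157.19057371517044))
```

View pics/b.png

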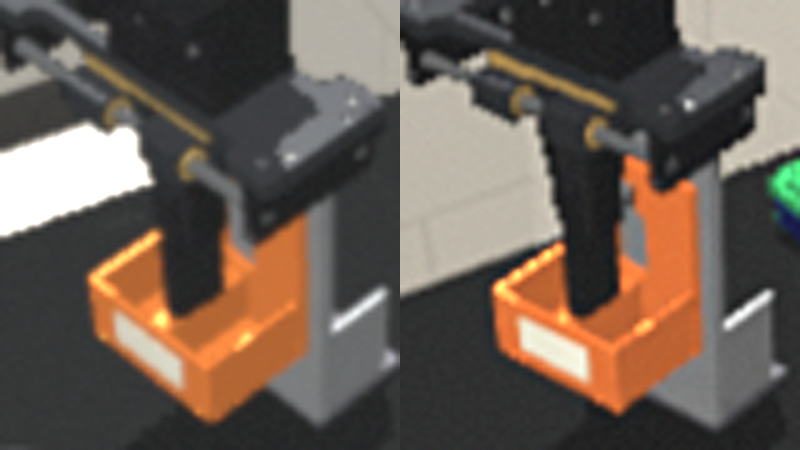

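The view shows the caddy flush on the board, low on the stand, with the catch hidden by the gripper. I'll ease the push to cut friction and go a little further.

Call:
arm_command([
  [0, 0, 0, 0.1, 0, 0, 1],
  [0, 0, 0, 0.15, 0, 0.05, 1],
  [0, 0, 0, 0.15, 0, 0.1, 1],
  [0, 0, 0, 0.15, 0, 0.1, 1],
])

```text
time_s: 14.4
tcp_pos: [0.509, 0.0639, 0.1624]
ee_rot: [[-0.956, -0.292, 0.013], [-0.292, 0.957, 0.003], [-0.013, -0.001, -1.0]]
wrist_force: [-16.1, -2.1, 17.1]
gripper_width: 0.133
gripper_force: 30.0
```

Call:
arm_command([
  [0, 0, 0, 0, 0, 0.05, 1],
  [0, 0, 0, 0, 0, 0.1, 1],
  [0, 0, 0, 0, 0, 0.1, 1],
  [0, 0, 0, 0, 0, 0.1, 1],
])

```text
time_s: 14.73
tcp_pos: [0.509, 0.0639, 0.1623]
ee_rot: [[-0.956, -0.292, 0.013], [-0.292, 0.956, 0.003], [-0.014, -0.001, -1.0]]
wrist_force: [-18.2, -1.6, 21.2]
gripper_width: 0.139
gripper_force: 30.0
```

It's now stiff at z = 0.1623, which should be the slot end on the screw. I'll relax upward to test the catch.

Call:
arm_command([
  [0, 0, 0, 0.1, 0, -0.1, 1],
  [0, 0, 0, 0.1, 0, -0.2, 1],
  [0, 0, 0, 0.1, 0, -0.3, 1],
  [0, 0, 0, 0.1, 0, -0.3, 1],
])

```text
time_s: 15.07
tcp_pos: [0.509, 0.064, 0.1627]
ee_rot: [[-0.957, -0.291, 0.015], [-0.291, 0.957, 0.004], [-0.015, -0.001, -1.0]]
wrist_force: [-9.7, -1.9, 6.0]
gripper_width: 0.138
gripper_force: 30.0
```

Call:
arm_command([
  [0, 0, 0, 0.1, 0, -0.1, 1],
  [0, 0, 0, 0.1, 0, -0.2, 1],
  [0, 0, 0, 0.1, 0, -0.3, 1],
  [0, 0, 0, 0.1, 0, -0.3, 1],
])

```text
time_s: 15.4
tcp_pos: [0.5089, 0.0641, 0.1649]
ee_rot: [[-0.956, -0.291, 0.017], [-0.291, 0.957, 0.005], [-0.017, -0.0, -1.0]]
wrist_force: [-4.4, -2.1, 0.2]
gripper_width: 0.135
gripper_force: 30.0
```

Call:
arm_command([
  [0, 0, 0, 0, 0, -0.1, 1],
  [0, 0, 0, 0, 0, -0.2, 1],
  [0, 0, 0, 0, 0, -0.2, 1],
  [0, 0, 0, 0, 0, -0.2, 1],
])

```text
time_s: 15.73
tcp_pos: [0.5089, 0.0642, 0.1653]
ee_rot: [[-0.956, -0.291, 0.016], [-0.291, 0.957, 0.005], [-0.016, -0.0, -1.0]]
wrist_force: [-1.6, -3.5, -14.6]
gripper_width: 0.138
gripper_force: 30.0
```

It stalls, with the tool feeling -14.6 N, so the catch is holding. Relax, release and look.

Call:
arm_command([
  [0, 0, 0, 0, 0, 0.1, 1],
  [0, 0, 0, 0, 0, 0.17, 1],
  [0, 0, 0, 0, 0, 0.17, 1],
  [0, 0, 0, 0, 0, 0.17, 1],
])

```text
time_s: 16.07
tcp_pos: [0.5089, 0.0642, 0.1651]
ee_rot: [[-0.956, -0.292, 0.017], [-0.292, 0.956, 0.005], [-0.017, -0.0, -1.0]]
wrist_force: [-4.3, -4.4, -8.7]
gripper_width: 0.136
gripper_force: 30.0
```

Call:
arm_command([
  [0, 0, 0, 0, 0, 0, 0.4],
  [0, 0, 0, 0, 0, 0, 0],
  [0, 0, 0, 0, 0, 0, -0.2],
  [0, 0, 0, 0, 0, 0, -0.2],
  [0, 0, 0, 0, 0, 0, -0.2],
  [0, 0, 0, 0, 0, 0, -0.2],
  [0, 0, 0, 0, 0, 0, -0.2],
  [0, 0, 0, 0, 0, 0, -0.2],
])

```text
time_s: 16.73
tcp_pos: [0.5102, 0.0649, 0.1655]
ee_rot: [[-0.956, -0.293, 0.02], [-0.293, 0.956, 0.006], [-0.021, -0.0, -1.0]]
wrist_force: [0.0, 0.6, -0.2]
gripper_width: 0.582
gripper_force: 0.0
```

Released cleanly. Withdrawing upward, then over toward the robot.

Call:
arm_command([
  [0, 0, 0, 0, 0, -1, -0.2],
  [0, 0, 0, 0, 0, -3, -0.2],
  [0, 0, 0, 0, 0, -6, -0.2],
  [0, 0, 0, 0, 0, -9, -0.2],
  [0, 0, 0, 0, 0, -12, -0.2],
  [0, 0, 0, 0, 0, -15, -0.2],
  [0, 0, 0, 0, 0, -17, -0.2],
  [0, 0, 0, 0, 0, -17, -0.2],
])

```text
time_s: 17.4
tcp_pos: [0.5086, 0.0639, 0.3416]
ee_rot: [[-0.956, -0.293, 0.03], [-0.293, 0.956, 0.009], [-0.031, -0.001, -1.0]]
wrist_force: [0.3, 0.9, 0.3]
gripper_width: 0.6
gripper_force: 0.0
```

Call:
arm_command([
  [0, 0, 0, -1, -1, 0, -0.2],
  [0, 0, 0, -3, -3, 0, -0.2],
  [0, 0, 0, -5, -6, 0, -0.2],
  [0, 0, 0, -7, -9, 0, -0.2],
  [0, 0, 0, -8, -12, 0, -0.2],
  [0, 0, 0, -8, -14, 0, -0.2],
  [0, 0, 0, -8, -14, 0, -0.2],
  [0, 0, 0, -8, -14, 0, -0.2],
])

```text
time_s: 18.07
tcp_pos: [0.6241, -0.0477, 0.3361]
ee_rot: [[-0.957, -0.29, 0.018], [-0.29, 0.957, 0.006], [-0.018, 0.0, -1.0]]
wrist_force: [-1.3, -0.5, 0.0]
gripper_width: 0.601
gripper_force: 0.0
```

Run:
```python
from h import *
np.set_printoptions(precision=4,suppress=True)
s=sense();print(s["time_s"],s["tcp_pos"],s["wrist_force"])
r=[]
w=capture("wrist")["pixels"]
for n in("scene","side"):
    c=capture(n);im=c["pixels"];u,v=map(int,proj(c,[.52,.07,.12]));x,y=max(0,u-30),max(0,v-40)
    k=cv2.resize(im[y:y+80,x:x+60],(225,300),interpolation=cv2.INTER_CUBIC);r.append(cv2.convertScaleAbs(k,alpha=1.3,beta=15));print(n,x,y)
cw=cv2.resize(w[120:250,370:570],(350,300))
cv2.imwrite("pics/c.png",np.hstack(r+[cw]))
```

```text
18.0667 [ 0.6241 -0.0477  0.3361] [-1.3137 -0.4804  0.041 ]
scene 265 120
side 258 138
```

View pics/c.png

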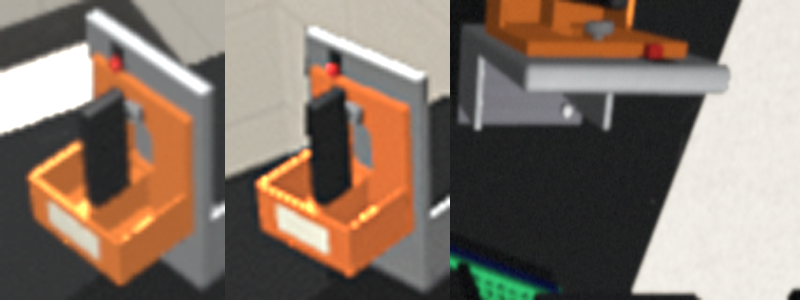

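The caddy hangs flat and upright. The red catch stands out over the plate's top edge (scene crop at (115,62), wrist crop at (654,50)), and the screw head is in front of the slot. Nothing touches the robot, so I'm handing in.

```bash
python3 -c "
from h import *
print(finish_job())"
```

```text
the job is handed in; nothing more can be done
None
```

The caddy is hung and locked: the red catch is out over the plate's top edge, the plate sits flat on the board, and the arm is clear. I handed the job in at about 18 s, having kept clear of the bottle, jar and dish.

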